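Make up the spares kit of a clamping fixture

TASK

Make up the spares kit for the clamping fixture: lay the air cylinder, the pressure gauge, the manifold and the clamp bar each into the foam recess cut to its own shape in the kit tray, flat on the recess floor and the same way up as they lie now. Set each part down gently instead of dropping it, and leave the bottle of thread-lock that stands among the parts upright where it is.

Things in the scene. Friction and masses are not known exactly. Their poses are not given: they have to be found in the camera images.
- cylinder: Compact air cylinder standing on the bench, rod up: a square aluminium block 52 x 52 mm in plan and 46 mm high with grooved sides, a dark round collar and a thin steel rod in the middle of its top (rod top 68 mm above the underside). About 0.3 kg. Origin: centre of its underside; z up. x and y square to the block's sides.
- gauge: Round pressure gauge lying on its back, white dial up: a black disc 44 mm in diameter and 30 mm high with a steel bezel. About 0.12 kg. Origin: centre of its underside; z up.
- manifold: Air manifold: an aluminium block 36 mm wide (its x), 72 mm long (its y) and 28 mm high, with a row of three black push-in fittings on top (to 38 mm above the underside). About 0.2 kg. Origin: centre of its underside; z up.
- bar: Clamp bar: a steel bar 24 mm wide (its x), 110 mm long (its y) and 22 mm high, with two dark screw heads on top 40 mm either side of the middle (to 31 mm above the underside). About 0.4 kg. Origin: centre of its underside; z up.
- nest_cylinder: Foam module with a square recess 68 x 68 mm, for the air cylinder. One of four charcoal modules (93 x 143 mm in x, y, 13 mm thick, blue floor), 94 mm apart in x and 144 mm in y in any order, turned alike, in the fixed metal kit tray at the left (rim 1 mm above the foam). Origin: centre of its underside, under the recess centre. Recess 8 mm deep, floor 5 mm above the origin.
- nest_gauge: Foam module with a round recess 60 mm in diameter, for the gauge. One of four charcoal modules (93 x 143 mm in x, y, 13 mm thick, blue floor), 94 mm apart in x and 144 mm in y in any order, turned alike, in the fixed metal kit tray at the left (rim 1 mm above the foam). Origin: centre of its underside, under the recess centre. Recess 8 mm deep, floor 5 mm above the origin.
- nest_manifold: Foam module with an oblong recess, 52 mm in x by 88 mm in y, for the manifold. One of four charcoal modules (93 x 143 mm in x, y, 13 mm thick, blue floor), 94 mm apart in x and 144 mm in y in any order, turned alike, in the fixed metal kit tray at the left (rim 1 mm above the foam). Origin: centre of its underside, under the recess centre. Recess 8 mm deep, floor 5 mm above the origin.
- nest_bar: Foam module with a long narrow recess, 40 mm in x by 126 mm in y, for the clamp bar. One of four charcoal modules (93 x 143 mm in x, y, 13 mm thick, blue floor), 94 mm apart in x and 144 mm in y in any order, turned alike, in the fixed metal kit tray at the left (rim 1 mm above the foam). Origin: centre of its underside, under the recess centre. Recess 8 mm deep, floor 5 mm above the origin.
- bottle: Small red bottle of thread-lock with a white label and a narrow tip, standing loose among the parts: 31 mm in diameter, 84 mm high, about 60 g. Origin: centre of its underside; z up.
There are look-alikes about, which are no part of the job. What is shaped like the nest_cylinder but turquoise is not meant.

How it is judged:
At the end, for the whole second after the job is handed in: Each of the four parts lies in its own recess: centre within 14 mm of the recess centre (the recess itself allows about 8 mm each way), underside on the recess floor (within 3 mm), upright within 0.1 rad, and at rest (horizontal distance between cylinder and nest_cylinder below 0.014 m and z of cylinder in the frame of nest_cylinder between 0.002 and 0.008 m and angle between each of cylinder, gauge, manifold, bar's own z axis and vertical below 0.1 rad and linear speed of each of cylinder, gauge, manifold, bar below 0.03 m/s and angular speed of each of cylinder, gauge, manifold, bar below 0.3 rad/s and horizontal distance between gauge and nest_gauge below 0.014 m and z of gauge in the frame of nest_gauge between 0.002 and 0.008 m and horizontal distance between manifold and nest_manifold below 0.014 m and z of manifold in the frame of nest_manifold between 0.002 and 0.008 m and horizontal distance between bar and nest_bar below 0.014 m and z of bar in the frame of nest_bar between 0.002 and 0.008 m); the robot touches nothing.
It fails at once if the cylinder is dropped, thrown or knocked: it moves faster than 0.6 m/s while no finger touches it (linear speed of cylinder above 0.6 m/s and contact force between the fingers and cylinder below 0.01 N).
It fails at once if the gauge is dropped, thrown or knocked: it moves faster than 0.6 m/s while no finger touches it (linear speed of gauge above 0.6 m/s and contact force between the fingers and gauge below 0.01 N).
It fails at once if the manifold is dropped, thrown or knocked: it moves faster than 0.6 m/s while no finger touches it (linear speed of manifold above 0.6 m/s and contact force between the fingers and manifold below 0.01 N).
It fails at once if the bar is dropped, thrown or knocked: it moves faster than 0.6 m/s while no finger touches it (linear speed of bar above 0.6 m/s and contact force between the fingers and bar below 0.01 N).
It fails at once if the bottle of thread-lock is shifted more than 30 mm or knocked over (distance of bottle from where it was at the start of the episode above 0.03 m or angle between bottle's own z axis and vertical above 0.4 rad).
It also fails if it takes over 102 s, if anything falls off the work surface, if the arm or the gripper's body presses on something with over 40 N, if the wrist force passes 120 N, or if a joint passes its speed limit or range.

ROBOT

A 7-joint arm with a two-finger parallel gripper is mounted at the origin on the work surface. World frame = base frame: x ahead of the robot, y to its left, z up, the work surface at z = 0. Lengths are in m, angles in rad, forces in N, time in s.
With the tool pointing down it reaches from about 0.35 to 0.9 m from the base axis. Payload 8.1 kg.
Tool frame: the origin (TCP) lies midway between the tips of the shut fingers; the grasp point (between the pads) lies 19 mm behind it; z points along the fingers, x is the direction in which the jaws open and shut, and the axes are right-handed (so a half turn about z gives the same grasp; the last joint's range is limited). The gripper opens to 92 mm and grips with 3 to 60 N. Pads are 19 mm wide; open, the fingers measure 130 mm over their backs; the gripper's body (75 mm by 190 mm) begins 47 mm behind the grasp point.
Start: joints at [1.084, 0.434, 0.025, 1.573, -0.012, 1.134, -0.075], TCP at [0.234, -0.58, 0.227] pointing down, gripper open.
Joint ranges: [-2.62, 2.62], [-0.44, 2.09], [-1.27, 1.32], [0.08, 2.57], [-1.32, 4.46], [0.12, 2], [-2.74, 2.74]. Speed limits (rad/s): [2.22, 2.22, 3.01, 3.01, 3.14, 3.14, 3.14].

INTERFACE

Orientations are given as a rotation vector (axis times angle).
In Python, from cell import arm gives the robot as it stands.
- The arm moves only by the tool jog_arm, never from a script. Its argument "commands" is a list of rows, each an object with "translation": the shift along the tool's x, y, z in mm, a list of three; "turn": the turn, a rotation vector about the tool's x, y, z in rad, a list of three. A call has 1 to 12 rows; each row is the pose to reach, as a shift and turn from the pose commanded when the call began, along the tool's axes at that moment; what a row does not reach only later rows make up. A row lasts 1/12 s, in which the tool goes at most 41.7 mm and 7.16 degrees, less where a joint would pass 70% of its speed; a pose out of reach is approached as far as the arm can. A call with a gripper value outside its range is refused whole. "claw" is the closure, from -1 (fully open) to 1 (shut), so that 0 is half open, set as the call begins (left out, the last holds). The fingers move at their own pace and stop on an object; "grip_force" is the grip in N (left out, the last holds). Time passes only in rows, so rows that repeat a pose let the fingers close. It gives the time, the measured TCP pose, the force and the opening at its end, in the units of the state.
- arm.observe(): the state, without advancing time (a new reading comes with each control period).
- arm.get_image(name): name is "side" or "top" or "wrist"; returns the picture (384x512x3 uint8, blue, green, red); there is no depth.
- arm.camera_info(name): a dict with "vertical_fov" (degrees; the focal length in pixels is half the picture's height over the tangent of half this angle, whatever the lens; pixels are square), "cx", "cy" (the principal point, pixels), "distortion" ([k1, k2, p1, p2, k3] as OpenCV has them; the pictures are not rectified), "eye" and "rotation" of the camera in the world. Camera axes: x right, y up, looking along -z (the intrinsics and any distortion apply to the point x, -y, -z); pixel columns grow to the right and rows downward; lengths in m; the calibration is good to about 2 mm. A picture is of the moment at which its call begins: read the wrist's pose just before it. camera_info takes no time and is no camera call; for the wrist camera it gives the pose at the moment of the call.
- arm.sign_off(): hands the job in, once; it reports no verdict.
Trained networks look in the newest picture that a camera, given by its name, has taken for a name from the list of things; names that differ only in an ending like _2 or _b are one class to them, and where a whole thing is asked for, a point or a joint stands for the part that bears it (a point fixed in the world has none). Each returns a list of dicts, best first, with "confidence" (0 to 1); they miss things now and then, are a little off and sometimes report something else, mostly with a low value. They report only what shows in the picture. A call takes as long as a camera call. They do not tell look-alikes from the thing itself.
- arm.trace(camera, query): "region" (384x512 bool, what is visible of it) and "box" ([left, top, width, height] in pixels, round what is visible of it).
- arm.landmark_of(camera, query): "at" ([column, row] in pixels: a listed point, or the origin of a listed thing).
The state is a dict: "clock": time; "joints": joint angles; "dq": joint speeds; "joint_efforts": joint torques, N m; "position": TCP position; "ee_rot": TCP orientation; "force": force on the tool from outside, world axes, zero at the start; "ft_torque": the same for the moment, N m; "width": opening from 0.0 (shut) to 1.0 (fully open).
Only numpy, scipy, OpenCV 4.12 (cv2) and the standard library are available. Lean on these libraries where they do the work, as an engineer would, in place of code of your own. Each camera call takes 0.05 s, during which the arm holds its last target. There are 200 camera calls.

## Working session

There is one attempt and no reset: what is moved stays moved. The work goes in short steps, Python scripts to look and compute and a tool call to move; the robot and the scene stay as the last step left them, time stands still between calls to the robot, and variables do not carry over. Pictures are saved under pics/ and viewed, about 12 in all and at most 16, crops included, and the job is handed in when it is done.

Besides the shell and the picture viewer there is one more tool, called after ">>>" as a command line: name --argument value ..., lists and objects as JSON in quotes. jog_arm: Moves the arm, as the interface text tells. Its arguments: {"type":"object","properties":{"commands":{"type":"array","items":{"type":"object","properties":{"translation":{"type":"array","items":{"type":"number"}},"turn":{"type":"array","items":{"type":"number"}}}}},"claw":{"type":"number"},"grip_force":{"type":"number"}},"required":["commands"]}

```bash
mkdir -p pics; ls; cat > h.py <<'E'
import numpy as np, cv2
from cell import arm
from scipy.spatial.transform import Rotation as R
def K(i):
    f=192/np.tan(np.radians(i["vertical_fov"])/2)
    return np.array([[f,0,i["cx"]],[0,f,i["cy"]],[0,0,1.]])
def rot(i):
    r=np.array(i["rotation"],float)
    return r if r.shape==(3,3) else R.from_rotvec(r).as_matrix()
def ray(i,px,z):
    p=cv2.undistortPoints(np.array(px,float).reshape(-1,1,2),K(i),np.array(i["distortion"],float)).reshape(-1,2)
    d=np.c_[p[:,0],-p[:,1],-np.ones(len(p))]@rot(i).T
    e=np.array(i["eye"]); return e+d*((z-e[2])/d[:,2])[:,None]
def proj(i,P):
    c=(np.atleast_2d(P)-np.array(i["eye"]))@rot(i); c=c*[1,-1,-1]
    return cv2.projectPoints(c,np.zeros(3),np.zeros(3),K(i),np.array(i["distortion"],float))[0].reshape(-1,2)
E
python3 - <<'E'
from h import *
s=arm.observe(); print(s)
for n in("top","side"):
    im=arm.get_image(n); i=arm.camera_info(n); cv2.imwrite(f"pics/{n}0.png",cv2.resize(im,(800,600))); print(n,i)
    for q in "cylinder gauge manifold bar bottle nest_cylinder nest_gauge nest_manifold nest_bar".split():
        for d in arm.landmark_of(n,q):
            z=0.0
            if d["confidence"]>.2: print(n,q,round(d["confidence"],2),np.round(d["at"]),np.round(ray(i,[d["at"]],z)[0],3))
E
```

```text
pics
{'clock': 0.0, 'joints': array([ 1.08438244,  0.43522346,  0.02499896,  1.57413031, -0.01163258,
        1.13403393, -0.07506652]), 'dq': array([ 6.77536649e-04, -6.69983975e-04, -2.01720434e-03, -4.06148939e-05,
       -1.06062333e-03, -1.45383976e-03, -7.22982353e-04]), 'joint_efforts': array([-6.45871478e-04, -6.67850733e+01,  9.84454639e-01, -3.14464331e+01,
       -6.06876751e-02,  4.26101417e-02,  1.66374571e-04]), 'position': array([ 0.23377375, -0.5790464 ,  0.22593215]), 'ee_rot': array([-2.60362045e+00,  1.75660479e+00,  2.25512206e-03]), 'force': array([ 0.09370069, -0.21534046, -0.18058463]), 'ft_torque': array([ 0.00120625, -0.03868058,  0.01933183]), 'width': 0.9962827050043647}
top {'vertical_fov': 51.944426958287266, 'cx': 254.49874808959217, 'cy': 185.0575914668201, 'distortion': array([-0.01864734,  0.        ,  0.        ,  0.        ,  0.        ]), 'eye': array([0.32215359, 0.0124762 , 1.13766905]), 'rotation': array([ 0.07926452, -0.07018076, -1.57215506])}
top cylinder 0.71 [292. 191.] [ 0.413 -0.091  0.   ]
top cylinder 0.49 [329. 165.] [ 0.489 -0.199  0.
[... 760 characters left out ...]
786])}
side cylinder 0.65 [245. 190.] [ 0.415 -0.099  0.   ]
side gauge 0.63 [190. 179.] [ 0.581 -0.151  0.   ]
side manifold 0.6 [196. 156.] [ 0.585 -0.289  0.   ]
side bar 0.69 [220. 172.] [ 0.495 -0.193  0.   ]
side bar 0.5 [254. 158.] [ 0.393 -0.279  0.   ]
side bottle 0.49 [219. 169.] [ 0.5   -0.211  0.   ]
side nest_cylinder 0.87 [336. 335.] [0.229 0.346 0.   ]
side nest_cylinder 0.72 [229. 323.] [0.425 0.326 0.   ]
side nest_cylinder 0.59 [180. 328.] [0.515 0.339 0.   ]
side nest_cylinder 0.53 [223. 171.] [ 0.487 -0.198  0.   ]
side nest_gauge 0.85 [179. 268.] [0.545 0.193 0.   ]
side nest_manifold 0.69 [220. 265.] [0.456 0.183 0.   ]
side nest_bar 0.61 [177. 329.] [0.52  0.343 0.   ]
```

View pics/top0.png

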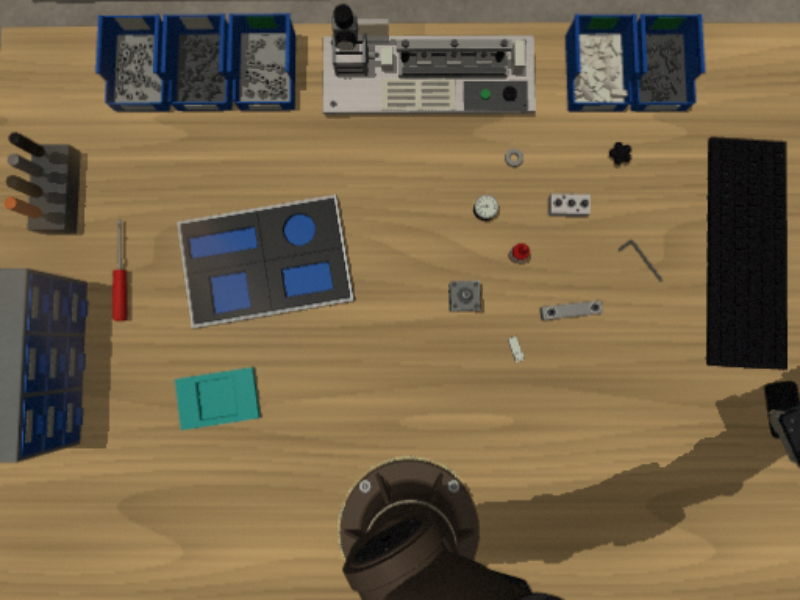

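View pics/side0.png

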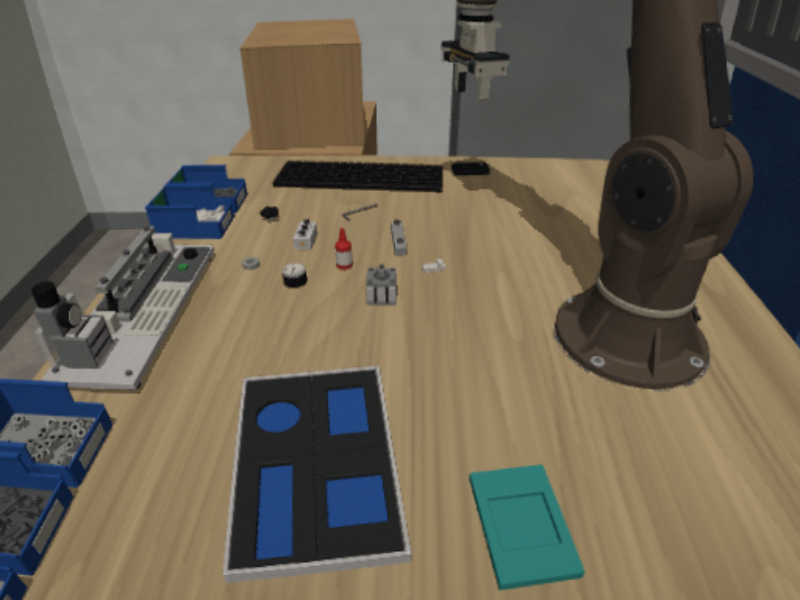

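Parts at 800×600 top: cylinder (465,296), gauge (486,207), manifold (570,204), bar (572,310), bottle (520,252). There are two square recesses: the charcoal/blue one at (230,292) is in the tray, and the turquoise one at (217,398) is the look-alike. I'm taking the blue one. Next I'll measure the tray, with a confirming crop.

```bash
cat > m.py <<'E'
from h import *
from scipy.optimize import least_squares
obs={}
for n,roi in(("top",(110,120,230,215)),("side",(140,230,265,370))):
    im=arm.get_image(n); i=arm.camera_info(n)
    hsv=cv2.cvtColor(im,cv2.COLOR_BGR2HSV); m=cv2.inRange(hsv,(105,120,60),(125,255,255))
    k=np.zeros_like(m); a,b,c,d=roi; k[b:d,a:c]=1; m=m*k
    if n=="top": cv2.imwrite("pics/tray.png",cv2.resize(im[110:290,100:240],None,fx=4,fy=4,interpolation=cv2.INTER_CUBIC)[:600])
    nn,l,st,ce=cv2.connectedComponentsWithStats(m)
    for j in range(1,nn):
        if st[j,4]>150:
            cs,_=cv2.findContours((l==j).astype(np.uint8),0,2); r=cv2.minAreaRect(ray(i,cs[0].reshape(-1,2),.007)[:,:2].astype(np.float32)*1000)
            print(n,np.round(ce[j]),st[j,4],np.round(ray(i,[ce[j]],.008)[0],4),np.round(r[0]),np.round(r[1]),round(r[2],1))
E
python3 m.py
```

```text
top [191. 147.] 317 [0.5431 0.2022 0.008 ] [543. 202.] [56. 55.] 0.6
top [144. 155.] 514 [0.5197 0.3402 0.008 ] [519. 343.] [ 39. 121.] 10.2
top [197. 178.] 549 [0.4501 0.1863 0.008 ] [450. 186.] [53. 87.] 9.4
top [147. 187.] 489 [0.4254 0.3292 0.008 ] [426. 330.] [65. 65.] 11.2
side [222. 263.] 702 [0.4514 0.183  0.008 ] [452. 180.] [53. 85.] 9.4
side [178. 267.] 423 [0.5454 0.1973 0.008 ] [546. 196.] [57. 54.] 60.4
side [176. 328.] 1281 [0.5203 0.3458 0.008 ] [522. 339.] [ 41. 124.] 9.7
side [227. 320.] 1140 [0.428  0.3257 0.008 ] [428. 323.] [70. 66.] 9.7
```

>>> jog_arm --commands '[{"translation": [0, 0, -150], "turn": [0, 0, 0]}, {"translation": [0, 0, -150], "turn": [0, 0, 0]}, {"translation": [0, 0, -150], "turn": [0, 0, 0]}, {"translation": [0, 0, -150], "turn": [0, 0, 0]}, {"translation": [0, 0, -150], "turn": [0, 0, 0]}]'

```text
clock: 1.52
position: [0.2348, -0.5814, 0.3837]
ee_rot: [2.6, -1.754, 0.014]
force: [0.2, -0.1, 0.5]
width: 1.001
```

View pics/tray.png

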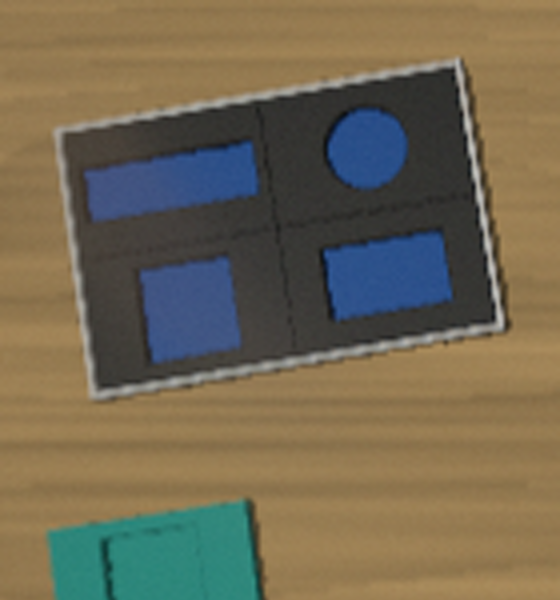

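The crop confirms it: the charcoal tray holds bar (top left), gauge (top right), cylinder (bottom left) and manifold (bottom right), yaw about 9.3°. Fitted recess centres in mm: cylinder (427.6,327), gauge (543,200), manifold (450.6,185), bar (520.4,342).

```bash
cat >> h.py <<'E'
def plan(*wps):
    "wps: (x,y,z,yawdeg of tool x) -> rows in current tool frame (commanded~measured)"
    s=arm.observe(); r0=R.from_rotvec(s["ee_rot"]); p0=s["position"]
    x=r0.as_matrix()[:,0]; print("yaw",round(np.degrees(np.arctan2(x[1],x[0])),1),"p",np.round(p0,4),"q7",np.round(s["joints"],2),"w",s["width"],"t",s["clock"])
    for w in wps:
        a=np.radians(w[3]); d=R.from_matrix(np.array([[np.cos(a),np.sin(a),0],[np.sin(a),-np.cos(a),0],[0,0,-1.]]))
        print(w,"T",np.round(r0.inv().apply(np.array(w[:3])-p0)*1000,1).tolist(),"turn",np.round((r0.inv()*d).as_rotvec(),3).tolist())
E
python3 - <<'E'
from h import *
i=arm.camera_info("wrist"); s=arm.observe()
r0=R.from_rotvec(s["ee_rot"]); print(r0.inv().apply(i["eye"]-s["position"]), r0.inv().apply(rot(i).T*0+0) is None, (r0.inv().as_matrix()@rot(i)).round(2),i)
plan((.49,-.2,.38,0),(.44,-.2,.38,0))
E
```

```text
[ 0.00023966 -0.07324493 -0.15781923] False [[ 1.   -0.   -0.  ]
 [-0.   -0.96 -0.27]
 [ 0.    0.27 -0.96]] {'vertical_fov': 66.31514627655415, 'cx': 254.86949231818937, 'cy': 194.9639294295822, 'distortion': array([0.01114112, 0.        , 0.        , 0.        , 0.        ]), 'eye': array([ 0.30211506, -0.55278598,  0.5415449 ]), 'rotation': array([-0.24876823,  0.15488947, -1.18023205])}
yaw -68.0 p [ 0.2348 -0.5814  0.3837] q7 [ 1.07  0.36  0.04  1.31 -0.01  1.46 -0.07] w 1.0005621175257597 t 1.5167
(0.49, -0.2, 0.38, 0) T [-258.2, -379.4, 1.3] turn [0.005, -0.009, -1.187]
(0.44, -0.2, 0.38, 0) T [-276.9, -333.0, 1.1] turn [0.005, -0.009, -1.187]
```

>>> jog_arm --commands '[{"translation": [-258, -380, 1], "turn": [0, 0, -1.187]}, {"translation": [-258, -380, 1], "turn": [0, 0, -1.187]}, {"translation": [-258, -380, 1], "turn": [0, 0, -1.187]}, {"translation": [-258, -380, 1], "turn": [0, 0, -1.187]}, {"translation": [-258, -380, 1], "turn": [0, 0, -1.187]}, {"translation": [-258, -380, 1], "turn": [0, 0, -1.187]}, {"translation": [-258, -380, 1], "turn": [0, 0, -1.187]}, {"translation": [-258, -380, 1], "turn": [0, 0, -1.187]}, {"translation": [-258, -380, 1], "turn": [0, 0, -1.187]}, {"translation": [-258, -380, 1], "turn": [0, 0, -1.187]}, {"translation": [-258, -380, 1], "turn": [0, 0, -1.187]}, {"translation": [-258, -380, 1], "turn": [0, 0, -1.187]}]'

```text
clock: 2.52
position: [0.4936, -0.1891, 0.3756]
ee_rot: [-3.137, -0.018, -0.003]
force: [0.2, 1.4, 0.2]
width: 1.001
```

>>> jog_arm --commands '[{"translation": [0, 0, 0], "turn": [0, 0, 0]}, {"translation": [0, 0, 0], "turn": [0, 0, 0]}, {"translation": [0, 0, 0], "turn": [0, 0, 0]}]'

```text
clock: 2.77
position: [0.4891, -0.1995, 0.3755]
ee_rot: [3.141, -0.004, -0.001]
force: [0.9, -1.5, 0.0]
width: 0.997
```

```bash
cat > w.py <<'E'
from h import *
import sys
plan()
i=arm.camera_info("wrist"); im=arm.get_image("wrist"); cv2.imwrite("pics/%s.png"%sys.argv[1],cv2.resize(im,(800,600)))
np.save("w.npy",im)
import pickle; pickle.dump(i,open("w.pkl","wb"))
H=dict(cylinder=.046,gauge=.03,manifold=.028,bar=.022,bottle=.084)
for q in H:
    for d in arm.landmark_of("wrist",q)[:2]: print("L",q,round(d["confidence"],2),np.round(d["at"]),np.round(ray(i,[d["at"]],0)[0,:2],4))
    for d in arm.trace("wrist",q)[:2]:
        c,_=cv2.findContours(d["region"].astype(np.uint8),0,2); c=max(c,key=cv2.contourArea).reshape(-1,2)
        r=cv2.minAreaRect(ray(i,c,H[q])[:,:2].astype(np.float32)*1000)
        print("T",q,round(d["confidence"],2),d["box"],np.round(r[0],1),np.round(r[1],1),round(r[2],1))
E
python3 w.py wr1
```

```text
yaw -0.1 p [ 0.4891 -0.1995  0.3755] q7 [ 0.6   0.22 -0.39  1.53  0.08  1.41  0.2 ] w 0.9974284309269036 t 2.7667
L cylinder 0.63 [211.  96.] [ 0.4133 -0.1016]
T cylinder 0.95 [190.5, 78.5, 40.9, 34.6] [ 418.5 -101.3] [51.9 56. ] 90.0
L gauge 0.76 [309. 120.] [ 0.5843 -0.1419]
T gauge 0.91 [294.5, 107.1, 28.3, 28.3] [ 579.6 -142.2] [38.6 48.5] 89.8
L manifold 0.77 [306. 206.] [ 0.587  -0.2999]
T manifold 0.74 [296.5, 185.0, 21.5, 42.7] [ 584.1 -293.6] [76.6 39.5] 88.8
L bar 0.94 [206. 204.] [ 0.3961 -0.2953]
T bar 0.77 [196.0, 174.0, 17.7, 60.8] [ 394.  -294.2] [ 29.2 112.9] 6.2
L bottle 0.82 [258. 158.] [ 0.494  -0.2071]
T bottle 0.55 [249.1, 148.4, 20.1, 18.8] [ 493.6 -192.2] [30.7 24.6] 89.9
T bottle 0.51 [196.5, 174.8, 15.6, 61.6] [ 404.7 -273.8] [24.1 99. ] 6.3
```

View pics/wr1.png

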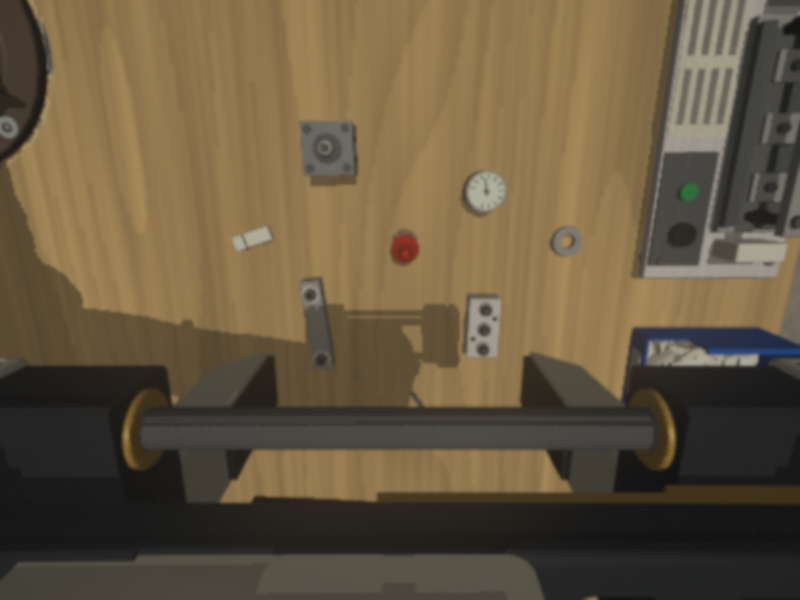

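Wrist view (800×600): cylinder (327,148), gauge (486,190), manifold (484,328), bar (317,325), bottle (404,248). I'll turn top features into positions.

```bash
python3 - <<'E'
from h import *
import pickle; i=pickle.load(open("w.pkl","rb"))
for n,p,z in(("cyl",(325,147),.068),("gauge",(486,190.5),.03),("man",(484.5,330),.038),("manA",(486.5,310),.038),("manB",(483,350),.038),("barA",(310.5,294),.031),("barB",(321.5,358),.031),("bot",(404.5,240),.08),("cylTL",(301,122),.046),("cylTR",(354,122),.046),("cylBL",(304,176),.046),("cylBR",(356,174),.046)):
    print(n,ray(i,[np.array(p)*.64],z)[0].round(4))
plan((.416,-.102,.15,0),(.416,-.102,.012,0))
E
```

```text
cyl [ 0.4187 -0.1014  0.068 ]
gauge [ 0.5821 -0.1435  0.03  ]
man [ 0.5868 -0.2974  0.038 ]
manA [ 0.5879 -0.2736  0.038 ]
manB [ 0.5863 -0.3218  0.038 ]
barA [ 0.3895 -0.2565  0.031 ]
barB [ 0.3982 -0.3343  0.031 ]
bot [ 0.4949 -0.1889  0.08  ]
cylTL [ 0.3928 -0.0769  0.046 ]
cylTR [ 0.4452 -0.0769  0.046 ]
cylBL [ 0.3927 -0.1282  0.046 ]
cylBR [ 0.4458 -0.1263  0.046 ]
yaw -0.0 p [ 0.4897 -0.1981  0.3757] q7 [ 0.6   0.22 -0.39  1.53  0.08  1.41  0.2 ] w 1.0007511583175297 t 3.3167
(0.416, -0.102, 0.15, 0) T [-73.8, -96.1, 225.7] turn [0.0, -0.0, -0.0]
(0.416, -0.102, 0.012, 0) T [-73.8, -96.1, 363.7] turn [0.0, -0.0, -0.0]
```

>>> jog_arm --commands '[{"translation": [-72, -96, 100], "turn": [0, 0, 0]}, {"translation": [-72, -96, 100], "turn": [0, 0, 0]}, {"translation": [-72, -96, 100], "turn": [0, 0, 0]}, {"translation": [-72, -96, 200], "turn": [0, 0, 0]}, {"translation": [-72, -96, 240], "turn": [0, 0, 0]}, {"translation": [-72, -96, 270], "turn": [0, 0, 0]}, {"translation": [-72, -96, 270], "turn": [0, 0, 0]}, {"translation": [-72, -96, 270], "turn": [0, 0, 0]}, {"translation": [-72, -96, 270], "turn": [0, 0, 0]}, {"translation": [-72, -96, 270], "turn": [0, 0, 0]}]'

```text
clock: 4.15
position: [0.4173, -0.1017, 0.1055]
ee_rot: [-3.141, -0.001, 0.004]
force: [0.1, -0.4, 1.1]
width: 1.001
```

```bash
python3 -c "
from h import *
plan((.418,-.102,.014,0))"
```

```text
yaw 0.0 p [ 0.4173 -0.1017  0.1055] q7 [ 0.47  0.32 -0.44  2.14  0.2   0.72 -0.1 ] w 1.0013848190627095 t 4.15
(0.418, -0.102, 0.014, 0) T [0.9, 0.3, 91.5] turn [-0.001, 0.002, 0.001]
```

>>> jog_arm --commands '[{"translation": [1, 0, 25], "turn": [0, 0, 0]}, {"translation": [1, 0, 45], "turn": [0, 0, 0]}, {"translation": [1, 0, 60], "turn": [0, 0, 0]}, {"translation": [1, 0, 72], "turn": [0, 0, 0]}, {"translation": [1, 0, 82], "turn": [0, 0, 0]}, {"translation": [1, 0, 91], "turn": [0, 0, 0]}, {"translation": [1, 0, 91], "turn": [0, 0, 0]}, {"translation": [1, 0, 91], "turn": [0, 0, 0]}, {"translation": [1, 0, 91], "turn": [0, 0, 0]}]'

```text
clock: 4.9
position: [0.4198, -0.1023, 0.0158]
ee_rot: [3.141, -0.0, 0.003]
force: [0.3, -0.1, 0.5]
width: 1.001
```

>>> jog_arm --claw 1 --grip_force 25 --commands '[{"translation": [0, 0, 0], "turn": [0, 0, 0]}, {"translation": [0, 0, 0], "turn": [0, 0, 0]}, {"translation": [0, 0, 0], "turn": [0, 0, 0]}, {"translation": [0, 0, 0], "turn": [0, 0, 0]}, {"translation": [0, 0, 0], "turn": [0, 0, 0]}, {"translation": [0, 0, 0], "turn": [0, 0, 0]}, {"translation": [0, 0, 0], "turn": [0, 0, 0]}, {"translation": [0, 0, 0], "turn": [0, 0, 0]}]'

```text
clock: 5.57
position: [0.4182, -0.102, 0.0146]
ee_rot: [3.141, -0.0, -0.002]
force: [-2.3, -0.2, 3.8]
width: 0.567
```

>>> jog_arm --commands '[{"translation": [0, 0, -25], "turn": [0, 0, 0]}, {"translation": [0, 0, -60], "turn": [0, 0, 0]}, {"translation": [0, -20, -90], "turn": [0, 0, 0]}, {"translation": [3, -55, -100], "turn": [0, 0, 0]}, {"translation": [5, -95, -100], "turn": [0, 0, -0.1]}, {"translation": [6, -135, -100], "turn": [0, 0, -0.16]}, {"translation": [6, -175, -100], "turn": [0, 0, -0.16]}, {"translation": [7, -215, -100], "turn": [0, 0, -0.16]}, {"translation": [8, -255, -100], "turn": [0, 0, -0.16]}, {"translation": [9, -295, -100], "turn": [0, 0, -0.16]}, {"translation": [9, -335, -100], "turn": [0, 0, -0.16]}, {"translation": [9, -370, -100], "turn": [0, 0, -0.16]}]'

```text
clock: 6.57
position: [0.4271, 0.2706, 0.1144]
ee_rot: [-3.131, -0.252, 0.001]
force: [0.7, -0.1, -3.3]
width: 0.564
```

>>> jog_arm --commands '[{"translation": [0, -25, 0], "turn": [0, 0, 0]}, {"translation": [0, -45, 0], "turn": [0, 0, 0]}, {"translation": [0, -55, 0], "turn": [0, 0, 0]}, {"translation": [0, -55, 0], "turn": [0, 0, 0]}, {"translation": [0, -55, 0], "turn": [0, 0, 0]}, {"translation": [0, -55, 0], "turn": [0, 0, 0]}]'

```text
clock: 7.07
position: [0.4194, 0.3203, 0.1143]
ee_rot: [3.13, 0.248, -0.001]
force: [0.1, -0.9, -4.5]
width: 0.568
```

```bash
python3 -c "
from h import *
plan((.4276,.327,.05,9.3),(.4276,.327,.021,9.3))"
```

```text
yaw 9.1 p [0.4194 0.3203 0.1143] q7 [-0.35  0.47 -0.55  1.91  0.32  0.85 -0.9 ] w 0.5676807157661143 t 7.0667
(0.4276, 0.327, 0.05, 9.3) T [9.2, -5.5, 64.2] turn [0.002, 0.001, -0.004]
(0.4276, 0.327, 0.021, 9.3) T [9.2, -5.5, 93.2] turn [0.002, 0.001, -0.004]
```

>>> jog_arm --commands '[{"translation": [9, -5, 10], "turn": [0, 0, 0]}, {"translation": [9, -5, 30], "turn": [0, 0, 0]}, {"translation": [9, -5, 50], "turn": [0, 0, 0]}, {"translation": [9, -5, 65], "turn": [0, 0, 0]}, {"translation": [9, -5, 76], "turn": [0, 0, 0]}, {"translation": [9, -5, 84], "turn": [0, 0, 0]}, {"translation": [9, -5, 84], "turn": [0, 0, 0]}, {"translation": [9, -5, 84], "turn": [0, 0, 0]}, {"translation": [9, -5, 84], "turn": [0, 0, 0]}]'

```text
clock: 7.82
position: [0.4277, 0.3289, 0.0315]
ee_rot: [-3.131, -0.251, -0.002]
force: [0.3, 0.3, -3.6]
width: 0.562
```

>>> jog_arm --commands '[{"translation": [0, 0, 2], "turn": [0, 0, 0]}, {"translation": [0, 0, 4], "turn": [0, 0, 0]}, {"translation": [0, 0, 6], "turn": [0, 0, 0]}, {"translation": [0, 0, 6], "turn": [0, 0, 0]}, {"translation": [0, 0, 6], "turn": [0, 0, 0]}]'

```text
clock: 8.23
position: [0.4271, 0.3286, 0.0247]
ee_rot: [3.131, 0.251, -0.0]
force: [0.0, 0.4, -4.3]
width: 0.564
```

>>> jog_arm --commands '[{"translation": [0, 0, 1], "turn": [0, 0, 0]}, {"translation": [0, 0, 2], "turn": [0, 0, 0]}, {"translation": [0, 0, 3], "turn": [0, 0, 0]}, {"translation": [0, 0, 3], "turn": [0, 0, 0]}, {"translation": [0, 0, 3], "turn": [0, 0, 0]}]'

```text
clock: 8.65
position: [0.4273, 0.3288, 0.0236]
ee_rot: [3.131, 0.251, 0.002]
force: [-5.8, -5.3, 23.3]
width: 0.563
```

>>> jog_arm --commands '[{"translation": [0, 0, -1.5], "turn": [0, 0, 0]}, {"translation": [0, 0, -1.5], "turn": [0, 0, 0]}]'

```text
clock: 8.82
position: [0.4274, 0.3288, 0.0237]
ee_rot: [-3.131, -0.251, -0.001]
force: [-0.1, 0.2, -3.0]
width: 0.567
```

>>> jog_arm --claw -0.5 --commands '[{"translation": [0, 0, 0], "turn": [0, 0, 0]}, {"translation": [0, 0, 0], "turn": [0, 0, 0]}, {"translation": [0, 0, 0], "turn": [0, 0, 0]}, {"translation": [0, 0, 0], "turn": [0, 0, 0]}, {"translation": [0, 0, 0], "turn": [0, 0, 0]}]'

```text
clock: 9.23
position: [0.4272, 0.3286, 0.0231]
ee_rot: [3.132, 0.251, -0.0]
force: [0.1, 0.2, 0.2]
width: 0.749
```

>>> jog_arm --commands '[{"translation": [0, 0, -15], "turn": [0, 0, 0]}, {"translation": [0, 0, -40], "turn": [0, 0, 0]}, {"translation": [0, 0, -75], "turn": [0, 0, 0]}, {"translation": [0, 0, -115], "turn": [0, 0, 0]}, {"translation": [0, 0, -125], "turn": [0, 0, 0]}, {"translation": [0, 0, -125], "turn": [0, 0, 0]}, {"translation": [0, 0, -125], "turn": [0, 0, 0]}]'

```text
clock: 9.82
position: [0.4275, 0.3286, 0.1486]
ee_rot: [-3.131, -0.25, -0.002]
force: [0.3, -0.5, -0.9]
width: 0.752
```

```bash
cat > c.py <<'E'
from h import *
import sys
im=arm.get_image("side"); cv2.imwrite("pics/%s.png"%sys.argv[1],cv2.resize(im[150:384,120:420],None,fx=2.5,fy=2.5,interpolation=cv2.INTER_CUBIC))
E
python3 c.py s1; python3 -c "
from h import *
plan((.582,-.143,.16,0),(.4276,.327,.15,0))"
```

```text
yaw 9.1 p [0.427  0.3281 0.1476] q7 [-0.33  0.44 -0.57  1.85  0.29  0.94 -0.87] w 0.7538634266926079 t 9.8667
(0.582, -0.143, 0.16, 0) T [78.1, 489.8, -12.1] turn [0.001, 0.0, 0.16]
(0.4276, 0.327, 0.15, 0) T [0.4, 1.2, -2.4] turn [0.001, 0.0, 0.16]
```

View pics/s1.png

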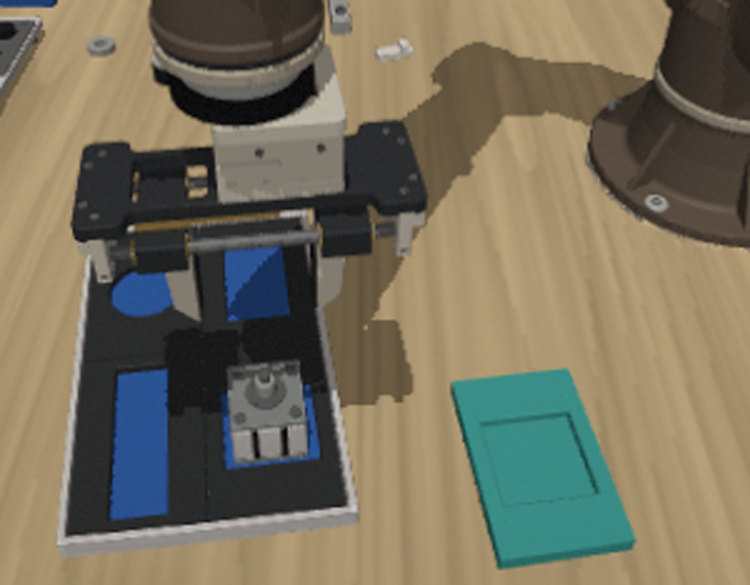

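The cylinder sits in its recess at about (268,410) in the crop, flat on the blue floor. Next is the gauge, with the tool yawed to −30° so the gripper body clears the bottle.

>>> jog_arm --claw -1 --commands '[{"translation": [5, 30, -10], "turn": [0, 0, 0]}, {"translation": [78, 490, -10], "turn": [0, 0, 0.68]}, {"translation": [78, 490, -10], "turn": [0, 0, 0.68]}, {"translation": [78, 490, -10], "turn": [0, 0, 0.68]}, {"translation": [78, 490, -10], "turn": [0, 0, 0.68]}, {"translation": [78, 490, -10], "turn": [0, 0, 0.68]}, {"translation": [78, 490, -10], "turn": [0, 0, 0.68]}, {"translation": [78, 490, -10], "turn": [0, 0, 0.68]}, {"translation": [78, 490, -10], "turn": [0, 0, 0.68]}, {"translation": [78, 490, -10], "turn": [0, 0, 0.68]}, {"translation": [78, 490, -10], "turn": [0, 0, 0.68]}, {"translation": [78, 490, -10], "turn": [0, 0, 0.68]}]'

```text
clock: 10.87
position: [0.5791, -0.1378, 0.1563]
ee_rot: [3.035, -0.808, -0.005]
force: [0.9, 0.7, -0.3]
width: 1.001
```

>>> jog_arm --commands '[{"translation": [0, 0, 0], "turn": [0, 0, 0]}, {"translation": [0, 0, 0], "turn": [0, 0, 0]}, {"translation": [0, 0, 0], "turn": [0, 0, 0]}]'

```text
clock: 11.12
position: [0.5789, -0.1351, 0.1565]
ee_rot: [-3.036, 0.808, 0.005]
force: [-0.3, 1.2, -0.4]
width: 1.0
```

```bash
python3 -c "
from h import *
plan((.582,-.143,.1,-30),(.582,-.143,.012,-30))"
```

```text
yaw -29.8 p [ 0.5789 -0.1351  0.1565] q7 [ 0.34  0.47 -0.29  1.71  0.16  0.98 -0.52] w 1.0004827353828518 t 11.1167
(0.582, -0.143, 0.1, -30) T [6.8, 5.3, 56.5] turn [0.001, 0.003, 0.003]
(0.582, -0.143, 0.012, -30) T [7.1, 5.2, 144.5] turn [0.001, 0.003, 0.003]
```

>>> jog_arm --commands '[{"translation": [7, 5, 20], "turn": [0, 0, 0]}, {"translation": [7, 5, 50], "turn": [0, 0, 0]}, {"translation": [7, 5, 80], "turn": [0, 0, 0]}, {"translation": [7, 5, 100], "turn": [0, 0, 0]}, {"translation": [7, 5, 116], "turn": [0, 0, 0]}, {"translation": [7, 5, 128], "turn": [0, 0, 0]}, {"translation": [7, 5, 137], "turn": [0, 0, 0]}, {"translation": [7, 5, 143], "turn": [0, 0, 0]}, {"translation": [7, 5, 145], "turn": [0, 0, 0]}, {"translation": [7, 5, 145], "turn": [0, 0, 0]}, {"translation": [7, 5, 145], "turn": [0, 0, 0]}]'

```text
clock: 12.03
position: [0.584, -0.1435, 0.014]
ee_rot: [-3.036, 0.808, -0.002]
force: [1.0, -0.1, 0.7]
width: 0.995
```

>>> jog_arm --claw 1 --grip_force 20 --commands '[{"translation": [0, 0, 0], "turn": [0, 0, 0]}, {"translation": [0, 0, 0], "turn": [0, 0, 0]}, {"translation": [0, 0, 0], "turn": [0, 0, 0]}, {"translation": [0, 0, 0], "turn": [0, 0, 0]}, {"translation": [0, 0, 0], "turn": [0, 0, 0]}, {"translation": [0, 0, 0], "turn": [0, 0, 0]}, {"translation": [0, 0, 0], "turn": [0, 0, 0]}, {"translation": [0, 0, 0], "turn": [0, 0, 0]}, {"translation": [0, 0, 0], "turn": [0, 0, 0]}]'

```text
clock: 12.78
position: [0.5834, -0.1434, 0.0132]
ee_rot: [3.036, -0.808, -0.0]
force: [0.7, 0.4, 0.6]
width: 0.475
```

```bash
python3 -c "
from h import *
plan((.582,-.143,.12,-30),(.5434,.2,.12,9.3))"
```

```text
yaw -29.8 p [ 0.5834 -0.1434  0.0132] q7 [ 0.32  0.66 -0.24  1.82  0.23  0.7  -0.57] w 0.47458983543236427 t 12.7833
(0.582, -0.143, 0.12, -30) T [-1.4, 0.3, -106.8] turn [0.0, 0.0, 0.004]
(0.5434, 0.2, 0.12, 9.3) T [-205.4, -278.2, -106.8] turn [0.0, 0.0, -0.682]
```

>>> jog_arm --commands '[{"translation": [0, 0, -20], "turn": [0, 0, 0]}, {"translation": [0, 0, -55], "turn": [0, 0, 0]}, {"translation": [-5, -10, -90], "turn": [0, 0, 0]}, {"translation": [-25, -40, -107], "turn": [0, 0, -0.1]}, {"translation": [-50, -70, -107], "turn": [0, 0, -0.22]}, {"translation": [-75, -102, -107], "turn": [0, 0, -0.34]}, {"translation": [-100, -134, -107], "turn": [0, 0, -0.46]}, {"translation": [-125, -167, -107], "turn": [0, 0, -0.58]}, {"translation": [-150, -202, -107], "turn": [0, 0, -0.68]}, {"translation": [-175, -235, -107], "turn": [0, 0, -0.68]}, {"translation": [-195, -262, -107], "turn": [0, 0, -0.68]}, {"translation": [-205, -278, -107], "turn": [0, 0, -0.68]}]'

```text
clock: 13.78
position: [0.5418, 0.2053, 0.1205]
ee_rot: [-3.128, -0.259, 0.0]
force: [-0.2, -0.2, -1.6]
width: 0.473
```

>>> jog_arm --commands '[{"translation": [0, 0, 0], "turn": [0, 0, 0]}, {"translation": [0, 0, 0], "turn": [0, 0, 0]}, {"translation": [0, 0, 0], "turn": [0, 0, 0]}]'

```text
clock: 14.03
position: [0.5437, 0.1984, 0.1198]
ee_rot: [3.13, 0.25, -0.001]
force: [0.4, -0.0, -1.3]
width: 0.468
```

```bash
python3 -c "
from h import *
plan((.5434,.2,.03,9.3))"
```

```text
yaw 9.1 p [0.5437 0.1984 0.1198] q7 [-0.1   0.52 -0.49  1.78  0.3   0.91 -0.56] w 0.46805038108372987 t 14.0333
(0.5434, 0.2, 0.03, 9.3) T [-0.0, -1.7, 89.8] turn [0.001, 0.001, -0.003]
```

>>> jog_arm --commands '[{"translation": [0, -2, 20], "turn": [0, 0, 0]}, {"translation": [0, -2, 40], "turn": [0, 0, 0]}, {"translation": [0, -2, 60], "turn": [0, 0, 0]}, {"translation": [0, -2, 75], "turn": [0, 0, 0]}, {"translation": [0, -2, 85], "turn": [0, 0, 0]}, {"translation": [0, -2, 92], "turn": [0, 0, 0]}, {"translation": [0, -2, 92], "turn": [0, 0, 0]}, {"translation": [0, -2, 92], "turn": [0, 0, 0]}, {"translation": [0, -2, 92], "turn": [0, 0, 0]}]'

```text
clock: 14.78
position: [0.5441, 0.2017, 0.0291]
ee_rot: [-3.131, -0.25, -0.002]
force: [0.3, 0.4, -0.6]
width: 0.475
```

>>> jog_arm --commands '[{"translation": [0, 0, 2], "turn": [0, 0, 0]}, {"translation": [0, 0, 4], "turn": [0, 0, 0]}, {"translation": [0, 0, 4], "turn": [0, 0, 0]}, {"translation": [0, 0, 5], "turn": [0, 0, 0]}, {"translation": [0, 0, 5], "turn": [0, 0, 0]}]'

```text
clock: 15.2
position: [0.5434, 0.2016, 0.0232]
ee_rot: [3.131, 0.251, -0.0]
force: [-0.2, 0.0, -2.0]
width: 0.473
```

>>> jog_arm --commands '[{"translation": [0, 0, 1], "turn": [0, 0, 0]}, {"translation": [0, 0, 2], "turn": [0, 0, 0]}, {"translation": [0, 0, 2], "turn": [0, 0, 0]}, {"translation": [0, 0, 2], "turn": [0, 0, 0]}]'

```text
clock: 15.53
position: [0.5436, 0.2017, 0.0221]
ee_rot: [3.131, 0.251, 0.001]
force: [-3.2, -0.8, 10.0]
width: 0.473
```

Contact at the expected height. Release and retreat, then work out the route to the manifold.

>>> jog_arm --commands '[{"translation": [0, 0, -0.8], "turn": [0, 0, 0]}, {"translation": [0, 0, -0.8], "turn": [0, 0, 0]}]'

```text
clock: 15.7
position: [0.5435, 0.2017, 0.0222]
ee_rot: [-3.131, -0.251, -0.001]
force: [0.2, 0.5, 0.7]
width: 0.472
```

>>> jog_arm --claw -0.4 --commands '[{"translation": [0, 0, 0], "turn": [0, 0, 0]}, {"translation": [0, 0, 0], "turn": [0, 0, 0]}, {"translation": [0, 0, 0], "turn": [0, 0, 0]}, {"translation": [0, 0, 0], "turn": [0, 0, 0]}, {"translation": [0, 0, 0], "turn": [0, 0, 0]}]'

```text
clock: 16.12
position: [0.5434, 0.2016, 0.0219]
ee_rot: [3.132, 0.251, -0.0]
force: [-0.2, 0.4, 0.2]
width: 0.694
```

>>> jog_arm --commands '[{"translation": [0, 0, -15], "turn": [0, 0, 0]}, {"translation": [0, 0, -40], "turn": [0, 0, 0]}, {"translation": [0, 0, -75], "turn": [0, 0, 0]}, {"translation": [0, 0, -115], "turn": [0, 0, 0]}, {"translation": [0, 0, -140], "turn": [0, 0, 0]}, {"translation": [0, 0, -140], "turn": [0, 0, 0]}, {"translation": [0, 0, -140], "turn": [0, 0, 0]}]'

```text
clock: 16.7
position: [0.5443, 0.202, 0.1637]
ee_rot: [-3.131, -0.25, -0.005]
force: [-0.1, -1.0, -0.2]
width: 0.701
```

```bash
python3 -c "
from h import *
plan((.587,-.298,.16,-2))"
```

```text
yaw 9.1 p [0.5443 0.202  0.1637] q7 [-0.09  0.47 -0.51  1.73  0.27  1.   -0.53] w 0.7008432887995908 t 16.7
(0.587, -0.298, 0.16, -2) T [-37.4, 500.4, 3.3] turn [-0.001, -0.003, 0.195]
```

>>> jog_arm --claw -1 --commands '[{"translation": [-3, 35, 0], "turn": [0, 0, 0.05]}, {"translation": [-6, 75, 0], "turn": [0, 0, 0.1]}, {"translation": [-9, 115, 0], "turn": [0, 0, 0.15]}, {"translation": [-12, 156, 0], "turn": [0, 0, 0.195]}, {"translation": [-15, 197, 0], "turn": [0, 0, 0.195]}, {"translation": [-18, 238, 0], "turn": [0, 0, 0.195]}, {"translation": [-21, 279, 0], "turn": [0, 0, 0.195]}, {"translation": [-24, 320, 0], "turn": [0, 0, 0.195]}, {"translation": [-27, 361, 0], "turn": [0, 0, 0.195]}, {"translation": [-30, 402, 0], "turn": [0, 0, 0.195]}, {"translation": [-34, 442, 0], "turn": [0, 0, 0.195]}, {"translation": [-36, 475, 0], "turn": [0, 0, 0.195]}]'

```text
clock: 17.7
position: [0.5818, -0.2768, 0.1601]
ee_rot: [3.141, -0.059, -0.005]
force: [0.6, -0.5, 0.2]
width: 0.999
```

>>> jog_arm --commands '[{"translation": [0, 20, 0], "turn": [0, 0, 0]}, {"translation": [0, 25, 0], "turn": [0, 0, 0]}, {"translation": [0, 25, 0], "turn": [0, 0, 0]}, {"translation": [0, 25, 0], "turn": [0, 0, 0]}]'

```text
clock: 18.03
position: [0.5822, -0.2966, 0.1608]
ee_rot: [-3.139, 0.054, 0.003]
force: [-0.1, 0.5, 0.0]
width: 1.0
```

```bash
python3 -c "
from h import *
plan((.587,-.298,.012,-2))"
```

```text
yaw -2.0 p [ 0.5822 -0.2966  0.1608] q7 [ 0.62  0.57 -0.36  1.55  0.22  1.07  0.17] w 0.9995512357685702 t 18.0333
(0.587, -0.298, 0.012, -2) T [5.0, 1.5, 148.8] turn [-0.002, 0.002, 0.0]
```

>>> jog_arm --commands '[{"translation": [5, 1, 20], "turn": [0, 0, 0]}, {"translation": [5, 1, 50], "turn": [0, 0, 0]}, {"translation": [5, 1, 80], "turn": [0, 0, 0]}, {"translation": [5, 1, 105], "turn": [0, 0, 0]}, {"translation": [5, 1, 121], "turn": [0, 0, 0]}, {"translation": [5, 1, 133], "turn": [0, 0, 0]}, {"translation": [5, 1, 142], "turn": [0, 0, 0]}, {"translation": [5, 1, 148], "turn": [0, 0, 0]}, {"translation": [5, 1, 149], "turn": [0, 0, 0]}, {"translation": [5, 1, 149], "turn": [0, 0, 0]}, {"translation": [5, 1, 149], "turn": [0, 0, 0]}]'

```text
clock: 18.95
position: [0.5883, -0.2993, 0.014]
ee_rot: [3.141, -0.055, 0.002]
force: [0.3, -0.5, 0.8]
width: 1.002
```

>>> jog_arm --claw 1 --grip_force 25 --commands '[{"translation": [0, 0, 0], "turn": [0, 0, 0]}, {"translation": [0, 0, 0], "turn": [0, 0, 0]}, {"translation": [0, 0, 0], "turn": [0, 0, 0]}, {"translation": [0, 0, 0], "turn": [0, 0, 0]}, {"translation": [0, 0, 0], "turn": [0, 0, 0]}, {"translation": [0, 0, 0], "turn": [0, 0, 0]}, {"translation": [0, 0, 0], "turn": [0, 0, 0]}, {"translation": [0, 0, 0], "turn": [0, 0, 0]}, {"translation": [0, 0, 0], "turn": [0, 0, 0]}, {"translation": [0, 0, 0], "turn": [0, 0, 0]}]'

```text
clock: 19.78
position: [0.5875, -0.2992, 0.013]
ee_rot: [-3.141, 0.055, 0.0]
force: [-0.6, -0.3, -0.8]
width: 0.387
```

```bash
python3 -c "
from h import *
plan((.587,-.298,.15,-2),(.4506,.185,.15,9.3))"
```

```text
yaw -2.0 p [ 0.5875 -0.2992  0.013 ] q7 [ 0.59  0.74 -0.31  1.65  0.29  0.8   0.11] w 0.38703689919013395 t 19.7833
(0.587, -0.298, 0.15, -2) T [-0.6, -1.2, -137.0] turn [-0.0, 0.0, -0.0]
(0.4506, 0.185, 0.15, 9.3) T [-153.9, -479.1, -137.0] turn [-0.0, 0.0, -0.197]
```

>>> jog_arm --commands '[{"translation": [0, 0, -20], "turn": [0, 0, 0]}, {"translation": [0, 0, -55], "turn": [0, 0, 0]}, {"translation": [0, 0, -95], "turn": [0, 0, 0]}, {"translation": [0, -10, -130], "turn": [0, 0, 0]}, {"translation": [-10, -40, -137], "turn": [0, 0, -0.05]}, {"translation": [-22, -75, -137], "turn": [0, 0, -0.1]}, {"translation": [-34, -112, -137], "turn": [0, 0, -0.15]}, {"translation": [-46, -150, -137], "turn": [0, 0, -0.197]}, {"translation": [-59, -188, -137], "turn": [0, 0, -0.197]}, {"translation": [-71, -226, -137], "turn": [0, 0, -0.197]}, {"translation": [-84, -264, -137], "turn": [0, 0, -0.197]}, {"translation": [-96, -302, -137], "turn": [0, 0, -0.197]}]'

```text
clock: 20.78
position: [0.501, 0.0075, 0.1499]
ee_rot: [3.131, 0.254, -0.001]
force: [1.2, 0.2, -2.0]
width: 0.391
```

```bash
python3 -c "
from h import *
plan((.4506,.185,.15,9.3))"
```

```text
yaw 9.3 p [0.501  0.0075 0.1499] q7 [ 0.27  0.37 -0.5   1.93  0.23  0.89 -0.19] w 0.39086153105376326 t 20.7833
(0.4506, 0.185, 0.15, 9.3) T [-21.1, -183.3, -0.1] turn [0.0, 0.0, -0.001]
```

>>> jog_arm --commands '[{"translation": [-5, -38, 0], "turn": [0, 0, 0]}, {"translation": [-9, -76, 0], "turn": [0, 0, 0]}, {"translation": [-13, -112, 0], "turn": [0, 0, 0]}, {"translation": [-17, -145, 0], "turn": [0, 0, 0]}, {"translation": [-20, -168, 0], "turn": [0, 0, 0]}, {"translation": [-21, -180, 0], "turn": [0, 0, 0]}, {"translation": [-21, -180, 0], "turn": [0, 0, 0]}, {"translation": [-21, -180, 0], "turn": [0, 0, 0]}, {"translation": [-21, -180, 0], "turn": [0, 0, 0]}]'

```text
clock: 21.53
position: [0.4526, 0.1791, 0.1498]
ee_rot: [3.13, 0.253, -0.001]
force: [0.3, 0.2, -2.4]
width: 0.388
```

```bash
python3 -c "
from h import *
plan((.4506,.185,.03,9.3))"
```

```text
yaw 9.2 p [0.4526 0.1791 0.1498] q7 [-0.05  0.36 -0.56  1.96  0.24  0.89 -0.57] w 0.38818932222190067 t 21.5333
(0.4506, 0.185, 0.03, 9.3) T [-1.0, -6.2, 119.8] turn [0.001, 0.001, -0.001]
```

>>> jog_arm --commands '[{"translation": [-1, -5, 20], "turn": [0, 0, 0]}, {"translation": [-1, -5, 45], "turn": [0, 0, 0]}, {"translation": [-1, -5, 70], "turn": [0, 0, 0]}, {"translation": [-1, -5, 90], "turn": [0, 0, 0]}, {"translation": [-1, -5, 105], "turn": [0, 0, 0]}, {"translation": [-1, -5, 115], "turn": [0, 0, 0]}, {"translation": [-1, -5, 121], "turn": [0, 0, 0]}, {"translation": [-1, -5, 121], "turn": [0, 0, 0]}, {"translation": [-1, -5, 121], "turn": [0, 0, 0]}, {"translation": [-1, -5, 121], "turn": [0, 0, 0]}]'

```text
clock: 22.37
position: [0.4514, 0.1851, 0.0298]
ee_rot: [-3.131, -0.253, -0.002]
force: [-0.5, 0.5, -2.6]
width: 0.391
```

>>> jog_arm --commands '[{"translation": [0, 0, 2], "turn": [0, 0, 0]}, {"translation": [0, 0, 4], "turn": [0, 0, 0]}, {"translation": [0, 0, 5], "turn": [0, 0, 0]}, {"translation": [0, 0, 6], "turn": [0, 0, 0]}, {"translation": [0, 0, 6], "turn": [0, 0, 0]}, {"translation": [0, 0, 6], "turn": [0, 0, 0]}]'

```text
clock: 22.87
position: [0.4506, 0.185, 0.023]
ee_rot: [3.131, 0.254, -0.0]
force: [0.4, 0.6, -2.1]
width: 0.393
```

>>> jog_arm --commands '[{"translation": [0, 0, 1], "turn": [0, 0, 0]}, {"translation": [0, 0, 2], "turn": [0, 0, 0]}, {"translation": [0, 0, 2], "turn": [0, 0, 0]}, {"translation": [0, 0, 2], "turn": [0, 0, 0]}]'

```text
clock: 23.2
position: [0.4508, 0.1851, 0.0218]
ee_rot: [3.131, 0.254, 0.001]
force: [-3.4, -2.3, 13.6]
width: 0.389
```

>>> jog_arm --commands '[{"translation": [0, 0, -1], "turn": [0, 0, 0]}, {"translation": [0, 0, -1], "turn": [0, 0, 0]}]'

```text
clock: 23.37
position: [0.4508, 0.1851, 0.0222]
ee_rot: [-3.131, -0.254, -0.001]
force: [0.5, 1.1, -2.0]
width: 0.386
```

>>> jog_arm --claw -0.3 --commands '[{"translation": [0, 0, 0], "turn": [0, 0, 0]}, {"translation": [0, 0, 0], "turn": [0, 0, 0]}, {"translation": [0, 0, 0], "turn": [0, 0, 0]}, {"translation": [0, 0, 0], "turn": [0, 0, 0]}, {"translation": [0, 0, 0], "turn": [0, 0, 0]}]'

```text
clock: 23.78
position: [0.4507, 0.185, 0.022]
ee_rot: [3.131, 0.254, -0.0]
force: [-0.2, 0.1, 1.5]
width: 0.643
```

>>> jog_arm --commands '[{"translation": [0, 0, -15], "turn": [0, 0, 0]}, {"translation": [0, 0, -40], "turn": [0, 0, 0]}, {"translation": [0, 0, -75], "turn": [0, 0, 0]}, {"translation": [0, 0, -115], "turn": [0, 0, 0]}, {"translation": [0, 0, -140], "turn": [0, 0, 0]}, {"translation": [0, 0, -140], "turn": [0, 0, 0]}, {"translation": [0, 0, -140], "turn": [0, 0, 0]}]'

```text
clock: 24.37
position: [0.4517, 0.1853, 0.1635]
ee_rot: [-3.131, -0.253, -0.005]
force: [-0.6, -0.5, -0.8]
width: 0.65
```

```bash
python3 -c "
from h import *
plan((.394,-.296,.17,6.4))"
```

```text
yaw 9.2 p [0.4517 0.1853 0.1635] q7 [-0.04  0.34 -0.57  1.95  0.23  0.91 -0.57] w 0.6498533440627828 t 24.3667
(0.394, -0.296, 0.17, 6.4) T [-134.3, 465.8, -7.1] turn [-0.0, -0.003, 0.05]
```

>>> jog_arm --claw -1 --commands '[{"translation": [-10, 35, -5], "turn": [0, 0, 0.05]}, {"translation": [-21, 73, -5], "turn": [0, 0, 0.05]}, {"translation": [-32, 112, -5], "turn": [0, 0, 0.05]}, {"translation": [-43, 151, -5], "turn": [0, 0, 0.05]}, {"translation": [-54, 190, -5], "turn": [0, 0, 0.05]}, {"translation": [-65, 229, -5], "turn": [0, 0, 0.05]}, {"translation": [-76, 268, -5], "turn": [0, 0, 0.05]}, {"translation": [-87, 307, -5], "turn": [0, 0, 0.05]}, {"translation": [-98, 346, -5], "turn": [0, 0, 0.05]}, {"translation": [-110, 385, -5], "turn": [0, 0, 0.05]}, {"translation": [-121, 422, -5], "turn": [0, 0, 0.05]}, {"translation": [-130, 450, -5], "turn": [0, 0, 0.05]}]'

```text
clock: 25.37
position: [0.393, -0.2833, 0.1657]
ee_rot: [-3.137, -0.172, 0.003]
force: [0.3, 0.4, 0.5]
width: 0.999
```

>>> jog_arm --commands '[{"translation": [-4, 16, 0], "turn": [0, 0, 0]}, {"translation": [-4, 16, 0], "turn": [0, 0, 0]}, {"translation": [-4, 16, 0], "turn": [0, 0, 0]}, {"translation": [-4, 16, 0], "turn": [0, 0, 0]}]'

```text
clock: 25.7
position: [0.3924, -0.2952, 0.1661]
ee_rot: [-3.135, -0.177, 0.002]
force: [0.4, 0.4, 0.1]
width: 1.002
```

```bash
python3 -c "
from h import *
plan((.394,-.2955,.009,6.4))"
```

```text
yaw 6.5 p [ 0.3924 -0.2952  0.1661] q7 [ 0.81  0.31 -0.34  1.95  0.13  0.91  0.52] w 1.0016507560624242 t 25.7
(0.394, -0.2955, 0.009, 6.4) T [1.7, 0.7, 157.1] turn [-0.002, 0.001, 0.001]
```

>>> jog_arm --commands '[{"translation": [2, 1, 20], "turn": [0, 0, 0]}, {"translation": [2, 1, 50], "turn": [0, 0, 0]}, {"translation": [2, 1, 80], "turn": [0, 0, 0]}, {"translation": [2, 1, 105], "turn": [0, 0, 0]}, {"translation": [2, 1, 125], "turn": [0, 0, 0]}, {"translation": [2, 1, 140], "turn": [0, 0, 0]}, {"translation": [2, 1, 149], "turn": [0, 0, 0]}, {"translation": [2, 1, 154], "turn": [0, 0, 0]}, {"translation": [2, 1, 156], "turn": [0, 0, 0]}, {"translation": [2, 1, 156], "turn": [0, 0, 0]}, {"translation": [2, 1, 156], "turn": [0, 0, 0]}]'

```text
clock: 26.62
position: [0.3954, -0.2973, 0.0117]
ee_rot: [3.136, 0.176, 0.001]
force: [-0.3, -0.7, 0.3]
width: 0.999
```

>>> jog_arm --claw 1 --grip_force 40 --commands '[{"translation": [0, 0, 0], "turn": [0, 0, 0]}, {"translation": [0, 0, 0], "turn": [0, 0, 0]}, {"translation": [0, 0, 0], "turn": [0, 0, 0]}, {"translation": [0, 0, 0], "turn": [0, 0, 0]}, {"translation": [0, 0, 0], "turn": [0, 0, 0]}, {"translation": [0, 0, 0], "turn": [0, 0, 0]}, {"translation": [0, 0, 0], "turn": [0, 0, 0]}, {"translation": [0, 0, 0], "turn": [0, 0, 0]}, {"translation": [0, 0, 0], "turn": [0, 0, 0]}, {"translation": [0, 0, 0], "turn": [0, 0, 0]}, {"translation": [0, 0, 0], "turn": [0, 0, 0]}, {"translation": [0, 0, 0], "turn": [0, 0, 0]}]'

```text
clock: 27.62
position: [0.3935, -0.2972, 0.0109]
ee_rot: [-3.136, -0.175, 0.004]
force: [-4.6, -1.3, 4.1]
width: 0.254
```

```bash
python3 -c "
from h import *
plan((.394,-.2955,.16,6.4),(.5204,.342,.16,9.3))"
```

```text
yaw 6.4 p [ 0.3935 -0.2972  0.0109] q7 [ 0.73  0.54 -0.26  2.08  0.26  0.55  0.4 ] w 0.25446309885304685 t 27.6167
(0.394, -0.2955, 0.16, 6.4) T [0.4, -1.8, -149.1] turn [-0.0, 0.002, -0.0]
(0.5204, 0.342, 0.16, 9.3) T [196.8, -621.3, -149.3] turn [-0.001, 0.002, -0.051]
```

>>> jog_arm --commands '[{"translation": [0, 0, -10], "turn": [0, 0, 0]}, {"translation": [0, 0, -30], "turn": [0, 0, 0]}, {"translation": [0, 0, -60], "turn": [0, 0, 0]}, {"translation": [0, 0, -95], "turn": [0, 0, 0]}, {"translation": [0, 0, -130], "turn": [0, 0, 0]}, {"translation": [4, -15, -149], "turn": [0, 0, 0]}, {"translation": [12, -40, -149], "turn": [0, 0, -0.05]}, {"translation": [23, -75, -149], "turn": [0, 0, -0.05]}, {"translation": [35, -112, -149], "turn": [0, 0, -0.05]}, {"translation": [47, -150, -149], "turn": [0, 0, -0.05]}, {"translation": [59, -188, -149], "turn": [0, 0, -0.05]}, {"translation": [71, -226, -149], "turn": [0, 0, -0.05]}]'

```text
clock: 28.62
position: [0.4401, -0.0625, 0.1606]
ee_rot: [-3.131, -0.254, -0.001]
force: [1.5, -0.7, -4.0]
width: 0.256
```

```bash
python3 -c "
from h import *
plan((.5204,.342,.16,9.3))"
```

```text
yaw 9.3 p [ 0.4401 -0.0625  0.1606] q7 [ 0.42  0.26 -0.47  2.05  0.16  0.86  0.02] w 0.2563763555846956 t 28.6167
(0.5204, 0.342, 0.16, 9.3) T [144.6, -386.2, 0.6] turn [0.0, -0.001, -0.0]
```

>>> jog_arm --commands '[{"translation": [14, -35, 0], "turn": [0, 0, 0]}, {"translation": [28, -73, 0], "turn": [0, 0, 0]}, {"translation": [42, -111, 0], "turn": [0, 0, 0]}, {"translation": [56, -149, 0], "turn": [0, 0, 0]}, {"translation": [70, -187, 0], "turn": [0, 0, 0]}, {"translation": [84, -225, 0], "turn": [0, 0, 0]}, {"translation": [98, -263, 0], "turn": [0, 0, 0]}, {"translation": [112, -300, 0], "turn": [0, 0, 0]}, {"translation": [126, -337, 0], "turn": [0, 0, 0]}, {"translation": [138, -366, 0], "turn": [0, 0, 0]}, {"translation": [145, -380, 0], "turn": [0, 0, 0]}, {"translation": [145, -384, 0], "turn": [0, 0, 0]}]'

```text
clock: 29.62
position: [0.5207, 0.3423, 0.1601]
ee_rot: [-3.128, -0.26, 0.0]
force: [-0.4, 0.6, -5.7]
width: 0.257
```

>>> jog_arm --commands '[{"translation": [0, 0, 0], "turn": [0, 0, 0]}, {"translation": [0, 0, 0], "turn": [0, 0, 0]}, {"translation": [0, 0, 0], "turn": [0, 0, 0]}]'

```text
clock: 29.87
position: [0.5214, 0.3359, 0.1599]
ee_rot: [3.13, 0.252, -0.001]
force: [-0.2, -0.3, -5.9]
width: 0.256
```

```bash
python3 -c "
from h import *
plan((.5204,.342,.03,9.3))"
```

```text
yaw 9.2 p [0.5214 0.3359 0.1599] q7 [-0.31  0.54 -0.52  1.63  0.3   1.05 -0.76] w 0.2559477018980692 t 29.8667
(0.5204, 0.342, 0.03, 9.3) T [0.1, -6.4, 129.9] turn [0.001, 0.001, -0.002]
```

>>> jog_arm --commands '[{"translation": [0, -5, 20], "turn": [0, 0, 0]}, {"translation": [0, -5, 45], "turn": [0, 0, 0]}, {"translation": [0, -5, 70], "turn": [0, 0, 0]}, {"translation": [0, -5, 92], "turn": [0, 0, 0]}, {"translation": [0, -5, 110], "turn": [0, 0, 0]}, {"translation": [0, -5, 123], "turn": [0, 0, 0]}, {"translation": [0, -5, 131], "turn": [0, 0, 0]}, {"translation": [0, -5, 131], "turn": [0, 0, 0]}, {"translation": [0, -5, 131], "turn": [0, 0, 0]}, {"translation": [0, -5, 131], "turn": [0, 0, 0]}]'

```text
clock: 30.7
position: [0.5213, 0.3431, 0.0303]
ee_rot: [-3.13, -0.254, -0.003]
force: [0.3, 0.2, -4.6]
width: 0.254
```

>>> jog_arm --commands '[{"translation": [0, 0, 2], "turn": [0, 0, 0]}, {"translation": [0, 0, 4], "turn": [0, 0, 0]}, {"translation": [0, 0, 6], "turn": [0, 0, 0]}, {"translation": [0, 0, 7], "turn": [0, 0, 0]}, {"translation": [0, 0, 7], "turn": [0, 0, 0]}, {"translation": [0, 0, 7], "turn": [0, 0, 0]}]'

```text
clock: 31.2
position: [0.5205, 0.3426, 0.0219]
ee_rot: [3.131, 0.254, -0.0]
force: [-0.6, -0.1, -4.7]
width: 0.252
```

>>> jog_arm --commands '[{"translation": [0, 0, 1], "turn": [0, 0, 0]}, {"translation": [0, 0, 2], "turn": [0, 0, 0]}, {"translation": [0, 0, 2.5], "turn": [0, 0, 0]}, {"translation": [0, 0, 2.5], "turn": [0, 0, 0]}]'

```text
clock: 31.53
position: [0.5207, 0.3427, 0.0199]
ee_rot: [3.131, 0.254, 0.001]
force: [-0.9, -0.9, 2.2]
width: 0.257
```

>>> jog_arm --claw 0 --commands '[{"translation": [0, 0, 0], "turn": [0, 0, 0]}, {"translation": [0, 0, 0], "turn": [0, 0, 0]}, {"translation": [0, 0, 0], "turn": [0, 0, 0]}, {"translation": [0, 0, 0], "turn": [0, 0, 0]}, {"translation": [0, 0, 0], "turn": [0, 0, 0]}]'

```text
clock: 31.95
position: [0.5207, 0.3427, 0.0196]
ee_rot: [-3.131, -0.254, -0.0]
force: [-0.3, -0.7, 0.1]
width: 0.495
```

>>> jog_arm --commands '[{"translation": [0, 0, -15], "turn": [0, 0, 0]}, {"translation": [0, 0, -40], "turn": [0, 0, 0]}, {"translation": [0, 0, -75], "turn": [0, 0, 0]}, {"translation": [0, 0, -115], "turn": [0, 0, 0]}, {"translation": [0, 0, -150], "turn": [0, 0, 0]}, {"translation": [0, 10, -170], "turn": [0, 0, 0]}, {"translation": [0, 50, -170], "turn": [0, 0, 0]}, {"translation": [0, 90, -170], "turn": [0, 0, 0]}, {"translation": [0, 130, -170], "turn": [0, 0, 0]}, {"translation": [0, 170, -170], "turn": [0, 0, 0]}, {"translation": [0, 210, -170], "turn": [0, 0, 0]}, {"translation": [0, 250, -170], "turn": [0, 0, 0]}]'

```text
clock: 32.95
position: [0.5609, 0.094, 0.1897]
ee_rot: [3.131, 0.254, 0.001]
force: [1.1, 0.0, 0.1]
width: 0.499
```

>>> jog_arm --commands '[{"translation": [0, 40, 0], "turn": [0, 0, 0]}, {"translation": [0, 80, 0], "turn": [0, 0, 0]}, {"translation": [0, 110, 0], "turn": [0, 0, 0]}, {"translation": [0, 110, 0], "turn": [0, 0, 0]}, {"translation": [0, 110, 0], "turn": [0, 0, 0]}]'

```text
clock: 33.37
position: [0.5787, -0.0153, 0.1893]
ee_rot: [3.131, 0.247, -0.0]
force: [-0.6, 0.7, -0.7]
width: 0.501
```

```bash
python3 c.py s2; python3 - <<'E'
from h import *
im=arm.get_image("top"); i=arm.camera_info("top"); cv2.imwrite("pics/t2.png",cv2.resize(im[110:260,90:290],None,fx=4,fy=4,interpolation=cv2.INTER_CUBIC))
for q in("cylinder","gauge","manifold","bar","bottle"):
    for n in("top","side"):
        if n=="side" and q=="cylinder": arm.get_image("side")
        for d in arm.landmark_of(n,q)[:2]: print(q,n,round(d["confidence"],2),ray(arm.camera_info(n),[d["at"]],0 if q=="bottle" else .009)[0,:2].round(4))
print(arm.observe()["force"],arm.observe()["clock"])
E
```

```text
cylinder top 0.74 [0.4234 0.3329]
cylinder side 0.84 [0.4256 0.3302]
gauge top 0.68 [0.5424 0.1966]
gauge top 0.6 [0.523  0.3427]
gauge side 0.66 [0.5459 0.2036]
gauge side 0.43 [ 0.4871 -0.1733]
manifold top 0.77 [0.456  0.1885]
manifold top 0.64 [0.4185 0.3348]
manifold side 0.64 [0.4516 0.182 ]
bar top 0.85 [0.5186 0.3499]
bar side 0.76 [0.5224 0.343 ]
bottle side 0.67 [ 0.4948 -0.2031]
[-0.70294041 -0.04193511 -0.20803973] 34.0167
```

View pics/s2.png

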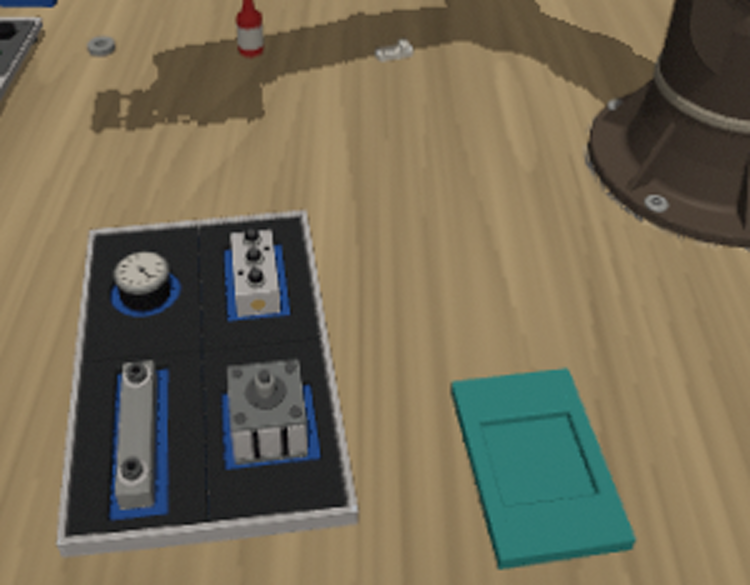

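View pics/t2.png

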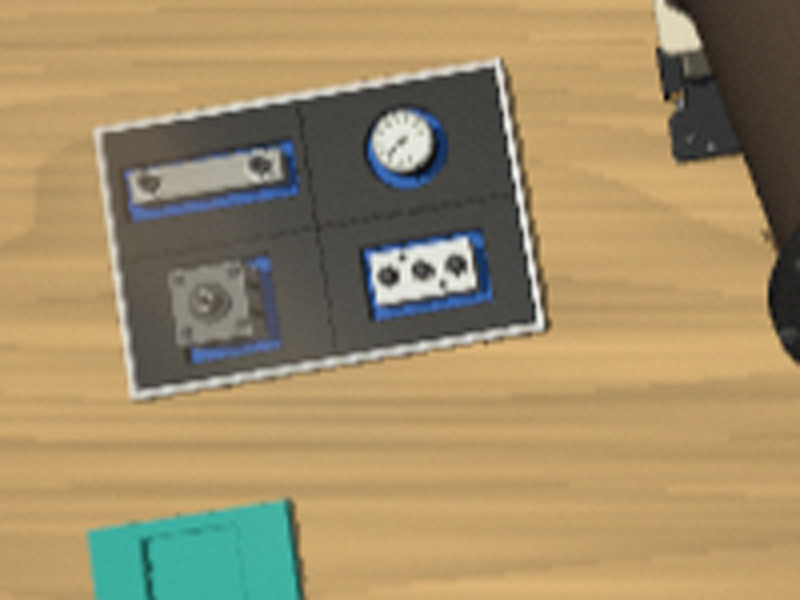

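All four parts show inside their own recesses with a blue margin around each. The bottle stands upright at about (0.49,−0.20), and the arm is clear. Handing in.

```bash
python3 -c "
from cell import arm
print(arm.sign_off())"
```

```text
the job is handed in; nothing more can be done
None
```

I laid the cylinder, gauge, manifold and clamp bar each in its own recess in the charcoal tray. Each one was lowered until the force reading showed it touching the floor before release. I handed the job in at about 34 s, with the gripper empty and clear of everything.

- **Placement:** the final top and side pictures show every part upright with blue floor visible around it. The tool was within about 2 mm of each fitted recess centre when it let go. The trained network's positions agree with those centres to about 8 mm or better, the largest differences being in the top view, where part height shifts the picture.
- **Height:** the contact heights put the undersides about 9 mm above the bench for all four parts. That means the modules stand about 4 mm up on the tray, which I inferred rather than measured separately.
- **Bottle:** it stands upright where it was, at about (0.49, −0.20) in the last side view. The network did not find it in the last top picture.
- **False hits:** the network also gave some wrong second guesses, such as "gauge" at the bar and "manifold" at the cylinder; the pictures rule these out.

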